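# Release the assembly turntable and hold the stool's empty leg hole to the front

## Robot

A 6-joint arm with a two-finger parallel gripper is mounted at the origin on a cart in front of the work surface, level with it; the furniture and walls round the work are solid. World frame = base frame: x ahead of the robot, y to its left, z up, the work surface at z = 0. Lengths are in mm, angles in rad, forces in N, time in s.
With the tool pointing down it reaches from about 300 to 775 mm from the base axis. Payload 14.6 kg.
Tool frame: the origin (TCP) lies between the finger pads; the fingertips stand manip.tip_reach ahead of it and the grasp point (between the pads) lies 5 mm behind it (manip.tip_reach is the distance from the TCP to the fingertips, in mm); z points along the fingers, y is the line along which they close (so a half turn about z gives the same grasp; the last joint's range is limited). The gripper opens to 94 mm and grips with 3 to 60 N. Pads are 16 mm wide; open, the fingers measure 119 mm over their backs; the gripper's body (75 mm by 177 mm) begins 78 mm behind the grasp point.
Start: joints at [1.22, 0.3, 1.521, -0, 1.321, -0.067], TCP at [154.001, 527.99, 197.746] pointing down, gripper open.
Joint ranges: [-3.03, 3.03], [-0.79, 2.21], [0.23, 2.52], [-1.04, 4.18], [0, 3.07], [-2.55, 2.55]. Speed limits (rad/s): [2.22, 2.22, 2.57, 3.14, 3.14, 3.14].

## Interface

Orientations are given as [roll, pitch, yaw] about the fixed x, y, z axes, in that order (R = Rz(yaw) Ry(pitch) Rx(roll)).
In Python, from cell import manip gives the robot as it stands. The module is installed in compiled form; this text tells all that it offers.
- The arm moves only by the shell command python3 -m creep 'ROWS' [FORCE]. ROWS is JSON, a list of rows, each a list of 3 entries, a list of its own where there are three numbers: the opening, from -1 (shut) to 1 (fully open), then the shift along the tool's x, y, z in cm, then the turn about the tool's z in units of 5 degrees (1.0 is 5 degrees). In form: [[grip, [tx, ty, tz], roll], ...]. A call has 1 to 12 rows; each row is the pose to reach, as a shift and turn from the pose commanded when the call began, along the tool's axes at that moment; what a row does not reach only later rows make up. A row lasts 1/10 s, in which the tool goes at most 50 mm and 8.59 degrees, less where a joint would pass 70% of its speed; a pose out of reach is approached as far as the arm can. A call with a gripper value outside its range is refused whole. The fingers move at their own pace and stop on an object; FORCE is the grip in N (left out, the last holds). Time passes only in rows, so rows that repeat a pose let the fingers close. It gives the time, the measured TCP pose, the force, the opening and the grip force at its end, in the units of the state.
- manip.read_state(): the state, without advancing time (a new reading comes with each control period).
- manip.camera(name): name is "scene" or "top" or "wrist"; returns the picture (400x640x3 uint8, red, green, blue); there is no depth.
- manip.camera_params(name): a dict with "fovy" (degrees; the focal length in pixels is half the picture's height over the tangent of half this angle, whatever the lens; pixels are square), "cx", "cy" (the principal point, pixels), "origin" and "attitude" of the camera in the world. Camera axes: x right, y down, z forward; pixel columns grow to the right and rows downward; lengths in mm; the calibration is good to about 2 mm. The wrist camera is an equidistant fisheye: a pixel r from the principal point sees the ray r / f radians off the axis. A picture is of the moment at which its call begins: read the wrist's pose just before it. camera_params takes no time and is no camera call; for the wrist camera it gives the pose at the moment of the call.
- manip.sign_off(): hands the job in; it is judged then, once.
The state is a dict: "clock": time; "joints": joint angles; "qd": joint speeds; "effort": joint torques, N m; "eef_pos": TCP position; "eef_rot": TCP orientation; "wrist_force": force on the tool from outside, world axes, zero at the start; "moment": the same for the moment, N m; "finger_gap": finger opening in mm; "finger_force": force on a finger pad.
Only numpy, scipy, OpenCV 4.12 (cv2) and the standard library are available. Lean on these libraries where they do the work, as an engineer would, in place of code of your own. Each camera call takes 0.05 s, during which the arm holds its last target. There are 200 camera calls.

## Task

The stool on the assembly turntable still lacks one leg. Release the index pawl by pressing the flat thumb pad at its outer end all the way down, so that its weight tips over and it stays up, then take hold of one of the three fitted legs and turn the table gently until the empty leg hole is in line with the steel pointer at the front of the stand. Finish still gripping the leg and holding the table still there, pawl left up, so that I can tap in the last leg; leave the other things on the bench alone.

Things in the scene. Friction and masses are not known exactly. Their poses are not given: they have to be found in the camera images.
- stand: Fixed stand: beech rails (18 mm high) under a round plywood disc (radius 170 mm, top 48 mm above the bench) with 36 steel pins round its rim (to radius 188 mm). Origin on the bench under the disc's axis; its -x axis points to the front, along the rail with the pointer (towards the robot within 0.3 rad). A longer rail to the right carries the pawl, whose nose between two pins locks the disc.
- front_pointer (a point): Point of the small steel pointer on the front rail, 195 mm from the disc's axis, 50 mm above the bench. The empty hole must end on the line from the disc's axis to this point.
- pawl_pad (a point): Top centre of the pawl's flat thumb pad, 30 x 32 mm, 307 mm from the disc's axis, 91 mm above the bench with the pawl down, about 40 mm with it fully up. It swings about a level pivot 77 mm nearer the axis, 62 mm above the bench, so it goes nearly straight down; under 2 N move it. A 32 mm steel ball on a stem over the pivot tips 36 mm outward meanwhile, its top 127 mm above the bench.
- pawl (a joint): Tilt of the pawl: 0 = nose down between the pins (locked; it may ride up to 0.2 on top of a pin), 0.6 = nose fully up, at its stop. Pressing the pad down raises it. It tips over by itself at about 0.34 and then stays up under its ball's weight; let go before that, it falls back.
- turntable (a joint): Turn of the disc with the stool, growing counter-clockwise seen from above; 0 or a whole turn = the empty hole points at the front pointer. Starts between 0.7 and 5.6; may be turned either way, no stop within 2 turns. With the pawl up it runs freely (under 1 N at a leg) and nothing marks or keeps any position; with the pawl down it has a few degrees of play.
- empty_hole (a point): Centre of the empty leg hole (18 mm) at the upper face of the walnut stool top (142 x 286 x 26 mm, clamped upside down on the disc, upper face 74 mm above the bench), 107 mm from the disc's axis. The four holes form a rectangle of 86 x 196 mm centred on the axis.
- leg_a_top (a point): Top end, on its axis, of the beech leg across the 86 mm side of the rectangle from the empty hole. All three legs stand upright and firm in their holes, turn with the disc and end 264 mm above the bench. Each is round, 38 mm thick 55 mm below its top, 34 mm thick 17 mm below it, the top rounded. Being round, it may turn between the fingers.
- leg_b_top (a point): Top end of the leg diagonally across the axis from the empty hole (same kind).
- leg_c_top (a point): Top end of the leg across the 196 mm side of the rectangle from the empty hole (same kind).
- last_leg: The last beech leg, 38 x 210 mm, lying loose on the bench at the left of the stand; not to be moved. Origin under its middle, y along it.
- gauge: Marking gauge, 55 x 200 x 70 mm, lying loose at the right; not to be moved. Origin under its middle, y along its beam.
- bowl: Small black bowl, 96 mm wide, 56 mm high, loose at the right front; not to be moved. Origin under its middle.

How it is judged:
By the outcome, as a careful person would: the job done as asked, in the order asked, and still so for the second after the job is handed in, while the arm keeps its last pose, push and grip.
It also fails if it takes over 54 s, if anything falls off the work surface, if the arm or the gripper's body presses on something with over 40 N, if the wrist force passes 120 N, or if a joint passes its speed limit or range.

## Working session

There is one attempt and no reset: what is moved stays moved. The work goes in short steps, Python scripts to look and compute and a shell command to move; the robot and the scene stay as the last step left them, time stands still between calls to the robot, and variables do not carry over. Pictures are saved under pics/ and viewed, at most 10 in all, crops included, and the job is handed in when it is done.

```bash
mkdir -p pics
cat > h.py <<'E'
import numpy as np, cv2
from cell import manip
from scipy.spatial.transform import Rotation as R
def cam(n):
    p=manip.camera_params(n); f=200/np.tan(np.radians(p['fovy'])/2)
    a=np.array(p['attitude'],float)
    M=a if a.shape==(3,3) else R.from_euler('xyz',a).as_matrix()
    return p,f,M,np.array(p['origin'],float)
def onplane(n,u,v,z):
    p,f,M,o=cam(n); d=M@np.array([(u-p['cx'])/f,(v-p['cy'])/f,1]); return o+d*(z-o[2])/d[2]
def proj(n,P):
    p,f,M,o=cam(n); c=M.T@(np.array(P,float)-o); return p['cx']+f*c[0]/c[2],p['cy']+f*c[1]/c[2]
def shot(n,name):
    i=manip.camera(n); cv2.imwrite('pics/'+name+'.png',i[:,:,::-1]); return i
E
python3 - <<'E'
from h import *
shot('top','t0');shot('scene','s0')
for n in('top','scene'):print(manip.camera_params(n))
s=manip.read_state();print(s, manip.tip_reach)
E
```

```text
{'fovy': 52.26742924419917, 'cx': 323.2445470218349, 'cy': 199.39674755830254, 'origin': array([ 292.11320707,  -80.8038514 , 1602.54995338]), 'attitude': array([-2.98236373, -0.01481543, -1.54679143])}
{'fovy': 56.92769435598245, 'cx': 323.3757002286528, 'cy': 206.36185151495633, 'origin': array([-170.04342983, -842.27708505, 1005.64273444]), 'attitude': array([-2.239174  , -0.00994865, -0.73055755])}
{'clock': 0.1, 'joints': array([ 1.22042315e+00,  3.00393296e-01,  1.52151614e+00, -1.92790863e-05,
        1.32069727e+00, -6.65947363e-02]), 'qd': array([ 0.00081235, -0.00245102, -0.00102397,  0.00018974,  0.00120368,
       -0.00021361]), 'effort': array([ 2.88951553e-03, -5.32645404e+01, -3.53277576e+01,  7.09863100e-02,
        2.35110271e-02, -1.28463350e-05]), 'eef_pos': array([153.91351664, 527.77314563, 197.25648453]), 'eef_rot': array([-3.14057961e+00, -4.88470885e-05,  2.85781897e+00]), 'wrist_force': array([-0.08789687,  0.52500904,  0.19894665]), 'moment': array([ 0.05017201,  0.00864016, -0.00700352]), 'finger_force': 0.0, 'finger_gap': 93.9417523732676} 14.0
```

View pics/t0.png

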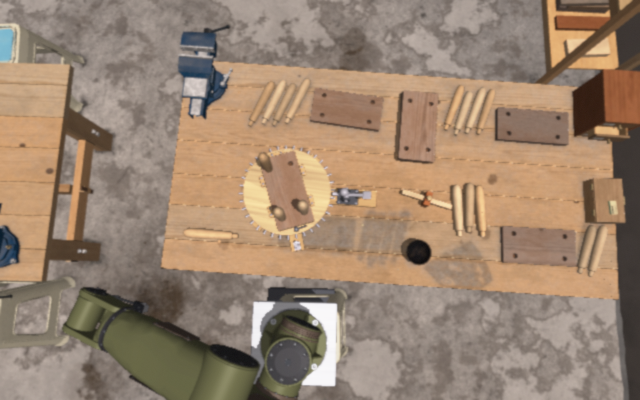

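View pics/s0.png

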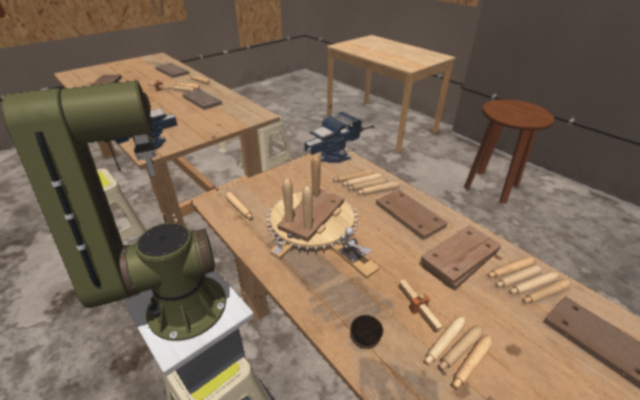

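The top view shows the disc at about (287,191), the legs at (264,160), (277,212) and (302,206), the pawl at (350,197), and the pointer at (297,240). I'll zoom in.

Run:
```python
import cv2
i=cv2.imread('pics/t0.png')[140:255,235:385]
cv2.imwrite('pics/t0c.png',cv2.resize(i,None,fx=5,fy=5,interpolation=cv2.INTER_CUBIC))
i=cv2.imread('pics/s0.png')[145:285,255:390]
cv2.imwrite('pics/s0c.png',cv2.resize(i,None,fx=4,fy=4,interpolation=cv2.INTER_CUBIC))
```

```text
(no output)
```

View pics/t0c.png

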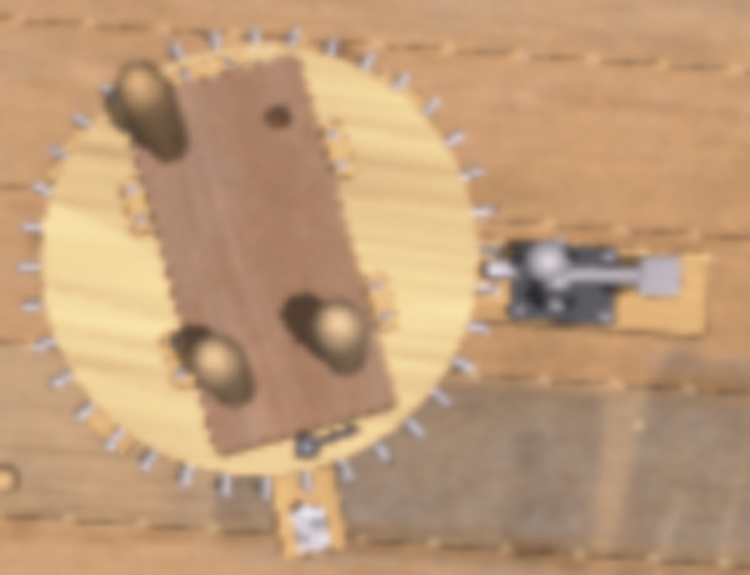

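View pics/s0c.png

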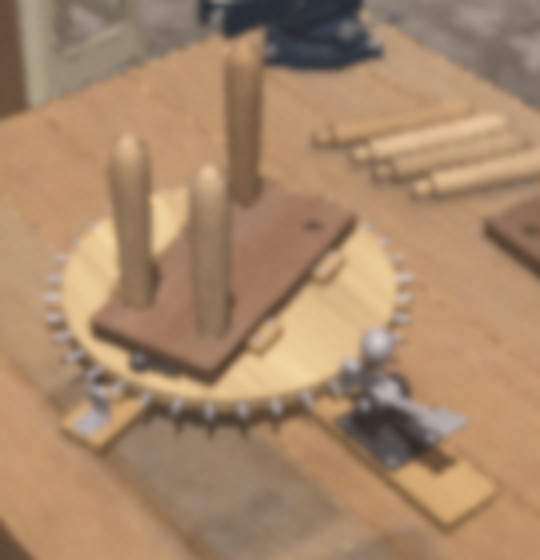

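Enlarged, the hole is at crop (277,117), the leg tops at (147,90), (218,358) and (340,325), the pad at (660,275), and the disc edges at x 42–475, y 42–475. The pointer plate is at (310,525).

Run:
```python
from h import *
g=lambda u,v,z:onplane('top',235+(u-2)/5,140+(v-2)/5,z)
c=g(258,258,48); print('c',c)
for n,u,v,z in[('hole',277,117,74),('A',147,88,258),('B',218,360,258),('C',340,325,258),('pad',660,275,91),('ptr',308,490,50),('rail',310,555,18),('railR',706,294,18)]:
    P=g(u,v,z); d=P-c; print(n,P.round(1),'r',np.hypot(*d[:2]).round(1),'ang',np.degrees(np.arctan2(d[1],d[0])).round(1))
i=lambda u,v,z:onplane('scene',255+(u-1.5)/4,145+(v-1.5)/4,z)
for n,u,v,z in[('hole',314,225,74),('A',245,38,264),('B',128,137,264),('C',208,168,264),('pad',443,418,91)]:
    P=i(u,v,z); d=P-c; print(n,P.round(1),'r',np.hypot(*d[:2]).round(1),'ang',np.degrees(np.arctan2(d[1],d[0])).round(1))
```

```text
c [570.60039069  46.26252311  48.        ]
hole [676.5  33.8  74. ] r 106.7 ang -6.7
A [648.  108.7 258. ] r 99.5 ang 38.9
B [463.5  53.  258. ] r 107.3 ang 176.4
C [489.1 -27.2 258. ] r 109.7 ang -138.0
pad [ 558.  -260.3   91. ] r 306.8 ang -92.4
ptr [392.4   1.3  50. ] r 183.8 ang -165.8
rail [ 3.445e+02 -3.000e-01  1.800e+01] r 230.9 ang -168.4
railR [ 556.5 -305.4   18. ] r 352.0 ang -92.3
hole [679.3  31.1  74. ] r 109.7 ang -7.9
A [662.2 120.  264. ] r 117.5 ang 38.8
B [469.1  57.  264. ] r 102.1 ang 174.0
C [492.3 -26.8 264. ] r 107.1 ang -137.0
pad [ 559.4 -261.7   91. ] r 308.2 ang -92.1
```

Both cameras agree on the layout: stand axis at about (570.6, 46), hole at −7°, pad at (558.7, −261) with r = 307. The pointer is near −168°, so the disc needs about −160° of turn. I'll press the pad with closed fingers, then grip leg C.

```bash
cat >> h.py <<'E'
def go(x,y,z,yaw=None):
    s=manip.read_state(); M=R.from_euler('xyz',s['eef_rot']).as_matrix()
    d=M.T@(np.array([x,y,z])-s['eef_pos'])/10
    y0=np.degrees(s['eef_rot'][2]); r=0 if yaw is None else -(yaw-y0)/5
    print(s['clock'],s['eef_pos'].round(1),np.degrees(s['eef_rot']).round(2),'shift',d.round(2),'roll',round(r,2),'F',s['wrist_force'].round(1),'gap',round(s['finger_gap'],1),'j',s['joints'].round(2))
E
python3 -c "
from h import *
go(558.5,-265,320,87.7)"
```

```text
0.1 [153.9 527.8 197.3] [-179.94   -0.    163.74] shift [-61.04 -64.79 -12.21] roll 15.21 F [-0.1  0.5  0.2] gap 93.9 j [ 1.22  0.3   1.52 -0.    1.32 -0.07]
```

```bash
python3 -m creep '[[-1,[0,0,-6],0],[-1,[0,0,-12.2],0],[-1,[0,0,-12.2],2],[-1,[-61,-64.8,-12.2],15.2],[-1,[-61,-64.8,-12.2],15.2],[-1,[-61,-64.8,-12.2],15.2],[-1,[-61,-64.8,-12.2],15.2],[-1,[-61,-64.8,-12.2],15.2],[-1,[-61,-64.8,-12.2],15.2],[-1,[-61,-64.8,-12.2],15.2],[-1,[-61,-64.8,-12.2],15.2],[-1,[-61,-64.8,-12.2],15.2]]' 10; python3 -c "
from h import *
go(558.5,-265,320,87.7)"
```

```text
clock: 1.3
eef_pos: [358.6, 125.1, 319.8]
eef_rot: [3.141, -0.0, 1.527]
wrist_force: [0.6, 0.4, 1.0]
finger_gap: 2.0
finger_force: 0.0
1.3 [358.6 125.1 319.8] [179.99  -0.    87.48] shift [-3.809e+01  2.168e+01 -2.000e-02] roll -0.04 F [0.6 0.4 1. ] gap 2.0 j [ 0.24 -0.16  1.74  0.    1.57  0.28]
```

```bash
python3 -m creep '[[-1,[-38,21.6,0],0],[-1,[-38,21.6,0],0],[-1,[-38,21.6,0],0],[-1,[-38,21.6,0],0],[-1,[-38,21.6,0],0],[-1,[-38,21.6,0],0],[-1,[-38,21.6,0],0],[-1,[-38,21.6,0],0],[-1,[-38,21.6,0],0],[-1,[-38,21.6,0],0],[-1,[-38,21.6,0],0],[-1,[-38,21.6,0],0]]'; python3 -c "
from h import *
go(558.5,-265,125,87.7)
shot('wrist','w0');print(manip.camera_params('wrist'))"
```

```text
clock: 2.5
eef_pos: [559.0, -260.3, 320.0]
eef_rot: [3.142, -0.0, 1.532]
wrist_force: [-0.6, 0.1, 0.3]
finger_gap: 0.2
finger_force: 0.0
2.5 [ 559.  -260.3  320. ] [179.99  -0.    87.78] shift [-0.47 -0.04 19.5 ] roll 0.02 F [-0.6  0.1  0.3] gap 0.2 j [-0.5   0.4   1.11  0.    1.63 -0.46]
{'fovy': 65.70646984690485, 'cx': 321.1273354695884, 'cy': 197.9031441703054, 'origin': array([ 561.28435927, -187.37445951,  508.54590898]), 'attitude': array([ 2.88577912e+00, -8.89707100e-04, -3.84923766e-02])}
```

View pics/w0.png

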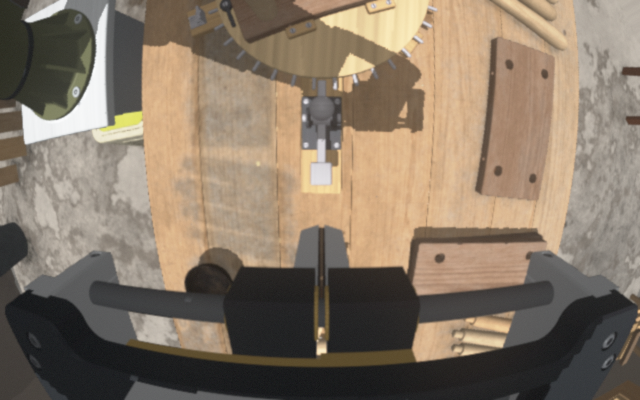

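The wrist picture shows the pad at (320,174), the ball at (321,108), the pointer plate near (197,18), and the bowl well clear at (210,283).

```bash
cat >> h.py <<'E'
def fish(u,v,z,P=None):
    p,f,M,o=P or cam('wrist'); a=np.array([u-p['cx'],v-p['cy']]); r=np.hypot(*a); t=r/f
    d=M@np.append(a/r*np.sin(t),np.cos(t)); return o+d*(z-o[2])/d[2]
E
python3 -c "
from h import *
for u,v,z in [(320,174,91),(321,108,121),(197,18,50)]:print(fish(u,v,z).round(1))"
```

```text
[ 557.2 -262.7   91. ]
[ 562. -174.  121.]
[374.6  -9.7  50. ]
```

```bash
python3 -m creep '[[-1,[-0.4,0,5],0],[-1,[-0.4,0,10],0],[-1,[-0.4,0,15],0],[-1,[-0.4,0,19.5],0],[-1,[-0.4,0,20.5],0],[-1,[-0.4,0,21],0],[-1,[-0.4,0,21.5],0],[-1,[-0.4,0,22],0]]'; python3 -c "
from h import *
go(558.5,-265,54,87.7)"
```

```text
clock: 3.35
eef_pos: [560.0, -265.5, 101.9]
eef_rot: [3.138, 0.002, 1.532]
wrist_force: [-0.2, -0.7, 0.0]
finger_gap: 0.7
finger_force: 0.0
3.35 [ 560.  -265.5  101.9] [1.7981e+02 1.0000e-01 8.7750e+01] shift [ 0.05 -0.17  4.79] roll 0.01 F [-0.2 -0.7  0. ] gap 0.7 j [-0.5   0.54  1.41 -0.    1.18 -0.46]
```

```bash
python3 -m creep '[[-1,[0,0,0.5],0],[-1,[0,0,1],0],[-1,[0,0,1.5],0],[-1,[0,0,2],0],[-1,[0,0,2.5],0],[-1,[0,0,3],0],[-1,[0,0,3.5],0],[-1,[0,0,3.9],0],[-1,[0,0,4.2],0],[-1,[0,0,4.5],0],[-1,[0,0,4.5],0],[-1,[0,0,4.5],0]]'; python3 -c "
from h import *
go(558.5,-265,320,87.7)
i=shot('top','t1');cv2.imwrite('pics/t1c.png',cv2.resize(i[140:255,235:385,::-1],None,fx=5,fy=5))"
```

```text
clock: 4.55
eef_pos: [559.1, -265.2, 54.8]
eef_rot: [3.142, 0.0, 1.531]
wrist_force: [0.4, -0.1, 0.5]
finger_gap: 0.5
finger_force: 0.0
4.55 [ 559.1 -265.2   54.8] [180.     0.    87.74] shift [ 1.000e-02 -6.000e-02 -2.652e+01] roll 0.01 F [ 0.4 -0.1  0.5] gap 0.5 j [-0.5   0.59  1.45  0.    1.1  -0.46]
```

Pad is fully down with the tip at about 41 mm. I'll rise and look.

```bash
python3 -m creep '[[-1,[0,0,-2],0],[-1,[0,0,-6],0],[-1,[0,0,-11],0],[-1,[0,0,-16],0],[-1,[0,0,-21],0],[-1,[0,0,-26.5],0],[-1,[0,0,-26.5],0],[-1,[0,0,-26.5],0]]'; python3 -c "
from h import *
go(489,-25,320,215)
print(cam('wrist')[3],manip.camera_params('wrist')['attitude']);i=shot('wrist','w1')
cv2.imwrite('pics/w1c.png',cv2.resize(i[0:200,170:450,::-1],None,fx=2.8,fy=2.8))"
```

```text
clock: 5.4
eef_pos: [559.2, -265.3, 320.9]
eef_rot: [3.139, 0.001, 1.531]
wrist_force: [0.1, -0.2, -0.5]
finger_gap: 0.4
finger_force: 0.0
5.4 [ 559.2 -265.3  320.9] [1.7987e+02 7.0000e-02 8.7740e+01] shift [23.73 -7.97  0.05] roll -25.45 F [ 0.1 -0.2 -0.5] gap 0.4 j [-0.5   0.41  1.1  -0.    1.63 -0.46]
[ 561.25866322 -192.30215612  509.09715225] [ 2.88483116e+00 -2.60218183e-03 -3.94706062e-02]
```

View pics/w1c.png

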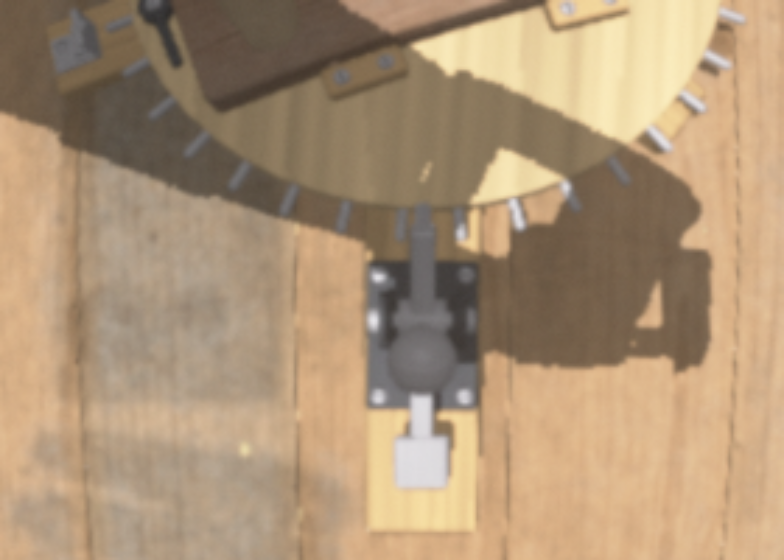

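The pawl is up: the ball has tipped outward to crop (422,355), the nose is raised, and the pad is low at (421,462). The pointer apex is at about crop (75,10). Next I move over leg C.

```bash
python3 -c "
from h import *
for u,v in [(75,10),(70,40),(95,40)]:
  P=fish(170+u/2.8,v/2.8,50);d=P-[570.6,46.3,0];print(P.round(1),np.hypot(*d[:2]),np.degrees(np.arctan2(d[1],d[0])))"
python3 -m creep '[[-1,[5,-2,0],-2],[-1,[10,-4,0],-4],[-1,[14,-5,0],-6],[-1,[17,-6,0],-8],[-1,[20,-7,0],-10],[1,[23.7,-8,0],-12],[1,[23.7,-8,0],-14],[1,[23.7,-8,0],-16],[1,[23.7,-8,0],-18],[1,[23.7,-8,0],-20],[1,[23.7,-8,0],-22],[1,[23.7,-8,0],-24]]'
```

```text
[373.9  11.2  50. ] 199.7726773108453 -169.88517280510118
[371.3  -7.4  50. ] 206.42646860360978 -164.9081354110588
[386.7 -10.5  50. ] 192.51620782393178 -162.84043377221735
clock: 6.65
eef_pos: [487.9, -25.1, 317.6]
eef_rot: [3.141, -0.003, -2.946]
wrist_force: [-0.4, -0.5, -0.6]
finger_gap: 53.3
finger_force: 0.0
```

```bash
python3 -m creep '[[1,[0,0,0],-1.4],[1,[0,0,0],-2.8],[1,[0,0,0],-4],[1,[0,0,0],-4],[1,[0,0,0],-4]]'; python3 -c "
from h import *
go(489,-25,320,215)
i=shot('wrist','w2');print(cam('wrist'))
cv2.imwrite('pics/w2c.png',i[:,:,::-1])
shot('top','t2')"
```

```text
clock: 7.15
eef_pos: [488.2, -25.1, 318.5]
eef_rot: [3.14, -0.002, -2.606]
wrist_force: [-0.5, -0.1, -1.1]
finger_gap: 92.2
finger_force: 0.0
7.15 [488.2 -25.1 318.5] [ 1.7993e+02 -9.0000e-02 -1.4931e+02] shift [-0.08 -0.03 -0.15] roll -72.86 F [-0.5 -0.1 -1.1] gap 92.2 j [-0.13  0.1   1.49 -0.    1.56 -2.23]
({'fovy': 65.70646984690485, 'cx': 321.1273354695884, 'cy': 197.9031441703054, 'origin': array([424.87300452, -63.43103396, 507.15242948]), 'attitude': array([ 2.88590066e+00, -1.40313038e-03,  2.10660471e+00])}, np.float64(309.70691628693146), array([[-0.5105358 ,  0.83208217,  0.21677745],
       [ 0.85985536,  0.49363286,  0.13028954],
       [ 0.00140313,  0.25291472, -0.96748756]]), array([424.87300452, -63.43103396, 507.15242948]))
```

View pics/w2c.png

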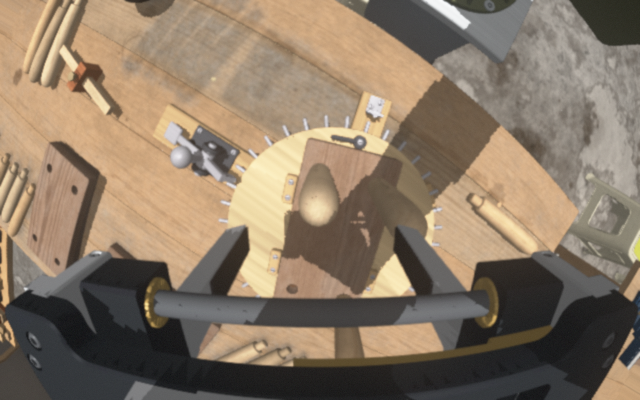

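```bash
cat >> h.py <<'E'
def pf(P,C=None):
    p,f,M,o=C or cam('wrist'); c=M.T@(np.array(P,float)-o); t=np.arctan2(np.hypot(c[0],c[1]),c[2]); a=c[:2]/np.hypot(*c[:2])
    return (np.array([p['cx'],p['cy']])+f*t*a).round(1)
E
python3 -c "
from h import *
for n,P in dict(tcp=(488,-25,304),tcp264=(488,-25,264),Ctop=(490,-25,260),Cbase=(490,-25,74),Btop=(465,59,260),Bbase=(465,59,74),hole=(677,33,74),ptr=(380,4,50)).items(): print(n,pf(P))
print(fish(318,207,262))
i=cv2.imread('pics/w2.png'); cv2.imwrite('pics/w2d.png',cv2.resize(i[70:300,210:450],None,fx=2.5,fy=2.5,interpolation=cv2.INTER_CUBIC))"
```

```text
tcp [321.9 226.6]
tcp264 [321.8 209.9]
Ctop [320.5 210.5]
Cbase [320.6 172.1]
Btop [416.6 233.2]
Bbase [379.2 187. ]
hole [292.5 288.9]
ptr [375.6 116.7]
[487.9411084  -28.65054832 262.        ]
```

View pics/w2d.png

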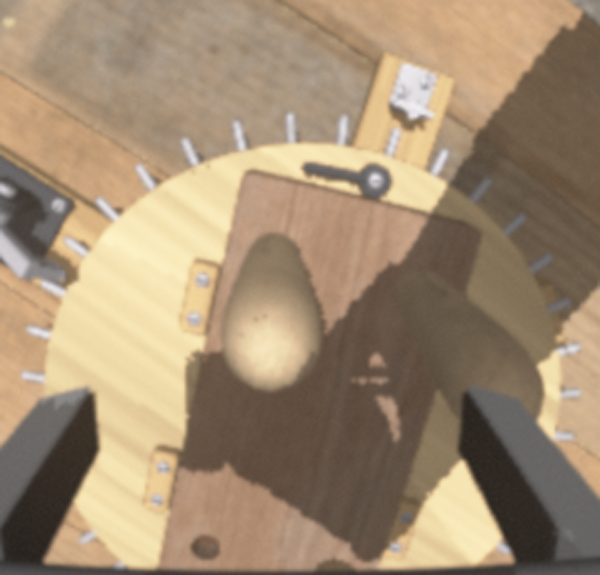

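Leg C's top is at about crop (268,345), i.e. world (488,−28). Leg B sits near the right finger, so I'll descend with the gripper partly open.

```bash
python3 -c "
from h import *
q=lambda u,v,z:fish(210+u/2.5,70+v/2.5,z).round(1)
c=np.array([570.6,46.3])
for n,u,v,z in [('tip',415,120,50),('tip',435,115,50),('r1',419,67,18),('r2',392,159,18)]:
  P=q(u,v,z);d=P[:2]-c;print(n,P,np.hypot(*d),np.degrees(np.arctan2(d[1],d[0])))
go(488.5,-27,209)"
python3 -m creep '[[0.5,[0,0.2,0],0],[0.5,[0,0.2,0],0],[0.5,[0,0.2,0],0],[0.5,[0,0.2,3],0],[0.5,[0,0.2,6],0],[0.5,[0,0.2,8],0],[0.5,[0,0.2,10],0],[0.5,[0,0.2,10.9],0],[0.5,[0,0.2,10.9],0]]'
```

```text
tip [381.4   5.5  50. ] 193.54916688014964 -167.83081138061766
tip [372.3  14.1  50. ] 200.89731207758854 -170.77679954236177
r1 [348.   -5.2  18. ] 228.47978028700922 -166.97343004892124
r2 [407.4  10.9  18. ] 166.99520951212946 -167.76146460618233
7.25 [488.3 -25.2 319.1] [ 1.7996e+02 -5.0000e-02 -1.4927e+02] shift [ 0.07 -0.18 11.01] roll 0 F [ 0.5 -0.5  0.6] gap 94.1 j [-0.13  0.1   1.49  0.    1.56 -2.23]
clock: 8.15
eef_pos: [487.1, -23.4, 210.1]
eef_rot: [3.141, -0.001, -2.603]
wrist_force: [0.8, -0.1, -0.5]
finger_gap: 70.5
finger_force: 0.0
```

```bash
python3 -m creep '[[0.5,[0,-0.35,0],0],[0.2,[0,-0.35,0],0],[0,[0,-0.35,0],0],[-0.1,[0,-0.35,0],0],[-0.3,[0,-0.35,0],0],[-0.6,[0,-0.35,0],0],[-0.6,[0,-0.35,0],0],[-0.6,[0,-0.35,0],0]]' 12; python3 -c "
from h import *
go(488.5,-27,209)
i=shot('top','t3');cv2.imwrite('pics/t3c.png',cv2.resize(i[140:255,235:385,::-1],None,fx=5,fy=5,interpolation=cv2.INTER_CUBIC))"
```

```text
clock: 8.95
eef_pos: [489.3, -26.6, 210.9]
eef_rot: [-3.141, 0.0, -2.603]
wrist_force: [-0.6, -2.1, 1.3]
finger_gap: 36.6
finger_force: 12.0
8.95 [489.3 -26.6 210.9] [-179.98    0.   -149.13] shift [0.09 0.   0.19] roll 0 F [-0.6 -2.1  1.3] gap 36.6 j [-0.13  0.15  1.67 -0.    1.32 -2.24]
```

```bash
cat >> h.py <<'E'
def arc(ths,c=(570.6,46.3),r=107.5):
    s=manip.read_state(); ps=s['eef_rot'][2]; p=s['eef_pos'][:2]; ph=np.arctan2(p[1]-c[1],p[0]-c[0]); d=ph-ps
    print('phi',np.degrees(ph),'yaw',np.degrees(ps),'r',np.hypot(*(p-c)),s['eef_pos'].round(1),s['wrist_force'].round(1),s['finger_gap'])
    out=[]
    for t in ths:
        a=np.radians(t)-d; out.append([round(r/10*(np.cos(a)-np.cos(d)),2),round(r/10*(np.sin(a)+np.sin(d)),2),round(t/5,2)])
    print(out)
E
python3 -c "
from h import *
arc([1,3,6,9,12,15,18,21,24,27,29,30])"
```

```text
phi -138.15835785867725 yaw -149.13289646860346 r 109.20250172442874 [489.2 -26.5 210.9] [-1.  -1.7  2.1] 36.85073668389825
[[np.float64(0.03), np.float64(0.18), 0.2], [np.float64(0.09), np.float64(0.56), 0.6], [np.float64(0.16), np.float64(1.11), 1.2], [np.float64(0.19), np.float64(1.68), 1.8], [np.float64(0.19), np.float64(2.24), 2.4], [np.float64(0.17), np.float64(2.8), 3.0], [np.float64(0.12), np.float64(3.36), 3.6], [np.float64(0.03), np.float64(3.92), 4.2], [np.float64(-0.08), np.float64(4.47), 4.8], [np.float64(-0.22), np.float64(5.01), 5.4], [np.float64(-0.33), np.float64(5.37), 5.8], [np.float64(-0.39), np.float64(5.55), 6.0]]
```

```bash
python3 -m creep '[[-0.6,[0.03,0.18,0],0.2],[-0.6,[0.09,0.56,0],0.6],[-0.6,[0.16,1.11,0],1.2],[-0.6,[0.19,1.68,0],1.8],[-0.6,[0.19,2.24,0],2.4],[-0.6,[0.17,2.8,0],3.0],[-0.6,[0.12,3.36,0],3.6],[-0.6,[0.03,3.92,0],4.2],[-0.6,[-0.08,4.47,0],4.8],[-0.6,[-0.22,5.01,0],5.4],[-0.6,[-0.33,5.37,0],5.8],[-0.6,[-0.39,5.55,0],6]]'; python3 -c "
from h import *
arc([1,3,6,9,12,15,18,21,24,27,29,30])"
```

```text
clock: 10.2
eef_pos: [464.9, 23.9, 210.9]
eef_rot: [3.141, 0.003, -3.128]
wrist_force: [7.5, 1.5, -1.9]
finger_gap: 36.5
finger_force: 11.9
phi -168.05386631194074 yaw -179.2235144395337 r 108.0759870648119 [464.9  23.9 210.9] [ 7.5  1.5 -1.9] 36.546657087328256
[[np.float64(0.03), np.float64(0.18), 0.2], [np.float64(0.09), np.float64(0.55), 0.6], [np.float64(0.16), np.float64(1.11), 1.2], [np.float64(0.2), np.float64(1.68), 1.8], [np.float64(0.2), np.float64(2.24), 2.4], [np.float64(0.18), np.float64(2.8), 3.0], [np.float64(0.13), np.float64(3.36), 3.6], [np.float64(0.05), np.float64(3.92), 4.2], [np.float64(-0.06), np.float64(4.47), 4.8], [np.float64(-0.2), np.float64(5.01), 5.4], [np.float64(-0.31), np.float64(5.37), 5.8], [np.float64(-0.37), np.float64(5.55), 6.0]]
```

```bash
python3 -m creep '[[-0.6,[-0.03,0.18,0],0.2],[-0.6,[0.0,0.55,0],0.6],[-0.6,[0.06,1.11,0],1.2],[-0.6,[0.1,1.68,0],1.8],[-0.6,[0.1,2.24,0],2.4],[-0.6,[0.08,2.8,0],3.0],[-0.6,[0.03,3.36,0],3.6],[-0.6,[-0.05,3.92,0],4.2],[-0.6,[-0.16,4.47,0],4.8],[-0.6,[-0.3,5.01,0],5.4],[-0.6,[-0.41,5.37,0],5.8],[-0.6,[-0.47,5.55,0],6]]'; python3 -c "
from h import *
arc([1,3,6,9,12,15,18,21,24,27,29,30],r=107)"
```

```text
clock: 11.4
eef_pos: [468.4, 79.1, 210.9]
eef_rot: [3.141, 0.001, 2.632]
wrist_force: [4.7, -0.8, 0.4]
finger_gap: 36.8
finger_force: 12.0
phi 162.2199453086661 yaw 150.78734052545352 r 107.29711576490497 [468.4  79.1 210.9] [ 4.7 -0.8  0.4] 36.78079895522302
[[np.float64(0.04), np.float64(0.18), 0.2], [np.float64(0.1), np.float64(0.55), 0.6], [np.float64(0.16), np.float64(1.11), 1.2], [np.float64(0.2), np.float64(1.67), 1.8], [np.float64(0.21), np.float64(2.23), 2.4], [np.float64(0.19), np.float64(2.79), 3.0], [np.float64(0.14), np.float64(3.34), 3.6], [np.float64(0.06), np.float64(3.9), 4.2], [np.float64(-0.04), np.float64(4.45), 4.8], [np.float64(-0.18), np.float64(4.99), 5.4], [np.float64(-0.29), np.float64(5.35), 5.8], [np.float64(-0.34), np.float64(5.53), 6.0]]
```

Radial force is easing, so I'll use one more small inward correction (0.05 cm).

```bash
python3 -m creep '[[-0.6,[0,0.18,0],0.2],[-0.6,[0.05,0.55,0],0.6],[-0.6,[0.11,1.11,0],1.2],[-0.6,[0.15,1.67,0],1.8],[-0.6,[0.16,2.23,0],2.4],[-0.6,[0.14,2.79,0],3.0],[-0.6,[0.09,3.34,0],3.6],[-0.6,[0.01,3.9,0],4.2],[-0.6,[-0.09,4.45,0],4.8],[-0.6,[-0.23,4.99,0],5.4],[-0.6,[-0.34,5.35,0],5.8],[-0.6,[-0.39,5.53,0],6]]'; python3 -c "
from h import *
arc([1,3,6,9,12,15,18,21,24,27,29,30],r=107)"
```

```text
clock: 12.6
eef_pos: [498.3, 125.4, 210.9]
eef_rot: [3.142, -0.0, 2.109]
wrist_force: [1.7, -0.5, 3.4]
finger_gap: 36.8
finger_force: 12.1
phi 132.3995938584737 yaw 120.81057711187684 r 107.15622707734758 [498.3 125.4 210.9] [ 1.7 -0.5  3.4] 36.84284480095116
[[np.float64(0.04), np.float64(0.18), 0.2], [np.float64(0.1), np.float64(0.55), 0.6], [np.float64(0.17), np.float64(1.11), 1.2], [np.float64(0.21), np.float64(1.67), 1.8], [np.float64(0.22), np.float64(2.23), 2.4], [np.float64(0.2), np.float64(2.79), 3.0], [np.float64(0.15), np.float64(3.34), 3.6], [np.float64(0.07), np.float64(3.9), 4.2], [np.float64(-0.03), np.float64(4.45), 4.8], [np.float64(-0.17), np.float64(4.99), 5.4], [np.float64(-0.27), np.float64(5.35), 5.8], [np.float64(-0.33), np.float64(5.53), 6.0]]
```

```bash
python3 -m creep '[[-0.6,[0.04,0.18,0],0.2],[-0.6,[0.1,0.55,0],0.6],[-0.6,[0.17,1.11,0],1.2],[-0.6,[0.21,1.67,0],1.8],[-0.6,[0.22,2.23,0],2.4],[-0.6,[0.2,2.79,0],3.0],[-0.6,[0.15,3.34,0],3.6],[-0.6,[0.07,3.9,0],4.2],[-0.6,[-0.03,4.45,0],4.8],[-0.6,[-0.17,4.99,0],5.4],[-0.6,[-0.27,5.35,0],5.8],[-0.6,[-0.33,5.53,0],6]]'; python3 -c "
from h import *
arc([1,3,6,9,12,15,18,21,24,27,29,30],r=107)"
```

```text
clock: 13.8
eef_pos: [547.6, 151.0, 210.9]
eef_rot: [3.142, -0.001, 1.585]
wrist_force: [0.8, 3.1, 5.2]
finger_gap: 36.6
finger_force: 12.1
phi 102.40651595661153 yaw 90.81283477619276 r 107.22454015502738 [547.6 151.  210.9] [0.8 3.1 5.2] 36.64255686249841
[[np.float64(0.04), np.float64(0.18), 0.2], [np.float64(0.1), np.float64(0.55), 0.6], [np.float64(0.17), np.float64(1.11), 1.2], [np.float64(0.21), np.float64(1.67), 1.8], [np.float64(0.22), np.float64(2.23), 2.4], [np.float64(0.2), np.float64(2.79), 3.0], [np.float64(0.15), np.float64(3.34), 3.6], [np.float64(0.07), np.float64(3.9), 4.2], [np.float64(-0.03), np.float64(4.45), 4.8], [np.float64(-0.17), np.float64(4.99), 5.4], [np.float64(-0.27), np.float64(5.35), 5.8], [np.float64(-0.33), np.float64(5.53), 6.0]]
```

```bash
python3 -m creep '[[-0.6,[0.07,0.18,0],0.2],[-0.6,[0.15,0.55,0],0.6],[-0.6,[0.22,1.11,0],1.2],[-0.6,[0.26,1.67,0],1.8],[-0.6,[0.27,2.23,0],2.4],[-0.6,[0.25,2.79,0],3.0],[-0.6,[0.2,3.34,0],3.6],[-0.6,[0.12,3.9,0],4.2],[-0.6,[0.02,4.45,0],4.8],[-0.6,[-0.12,4.99,0],5.4],[-0.6,[-0.22,5.35,0],5.8],[-0.6,[-0.28,5.53,0],6]]'; python3 -c "
from h import *
arc([1,3,5,7,9,10,11,12],r=107)
i=shot('top','t4');j=shot('wrist','w4');k=shot('scene','s4')
a=cv2.resize(i[140:255,235:385],(600,460));cv2.imwrite('pics/t4c.png',a[:,:,::-1])
print(pf((464,24,74)),pf((381,5,50)),pf((571,46,74)),proj('top',(464,24,74)),proj('scene',(464,24,74)))
"
```

```text
clock: 15.0
eef_pos: [603.1, 149.2, 210.9]
eef_rot: [3.141, -0.001, 1.061]
wrist_force: [1.5, 6.3, 3.8]
finger_gap: 36.8
finger_force: 12.1
phi 72.46232543252388 yaw 60.802500954889304 r 107.91156457971053 [603.1 149.2 210.9] [1.5 6.3 3.8] 36.7833055183246
[[np.float64(0.04), np.float64(0.18), 0.2], [np.float64(0.1), np.float64(0.55), 0.6], [np.float64(0.15), np.float64(0.92), 1.0], [np.float64(0.19), np.float64(1.29), 1.4], [np.float64(0.21), np.float64(1.67), 1.8], [np.float64(0.22), np.float64(1.85), 2.0], [np.float64(0.22), np.float64(2.04), 2.2], [np.float64(0.22), np.float64(2.23), 2.4]]
[274.6 320.9] [237.6 338.9] [340.  274.3] (np.float64(290.5097220333672), np.float64(217.97091785264422)) (np.float64(293.37494443994643), np.float64(224.16247411742728))
```

View pics/t4c.png

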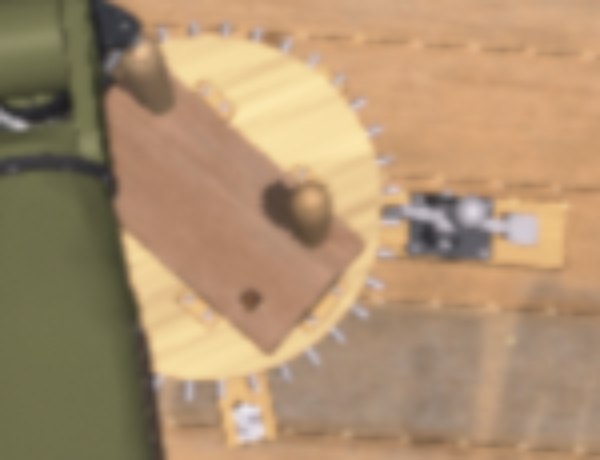

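The pawl stays up (ball outward). The hole is at crop (251,299), not yet at the pointer rail (248,415). I'll measure the remaining angle.

Run:
```python
from h import *
from scipy.optimize import least_squares
p=np.array([(489.3,-26.6),(464.9,23.9),(468.4,79.1),(498.3,125.4),(547.6,151),(603.1,149.2)])
s=least_squares(lambda q:np.hypot(*(p-q[:2]).T)-q[2],[570,46,107]);print('circ',s.x)
s=least_squares(lambda q:np.hypot(*(p-q[:2]).T)-107,[570,46]);print('circ107',s.x)
# disc: fit by yellow edge in initial top image
i=cv2.imread('pics/t0.png')
def hole(fn,u,v,w=7):
    g=cv2.cvtColor(cv2.imread(fn),cv2.COLOR_BGR2GRAY).astype(float)
    y,x=np.mgrid[v-w//2:v+w//2+1,u-w//2:u+w//2+1]; a=g[y,x]; k=np.clip(np.median(a)-8-a,0,None)
    return (k*x).sum()/k.sum(),(k*y).sum()/k.sum()
for fn,u,v in(('pics/t0.png',290,163),('pics/t4.png',298,215)):
    h=hole(fn,u,v); P=onplane('top',*h,74)
    for c in((570.6,46.3),(571.5,45.5)):
        d=P[:2]-c; print(fn,np.round(h,2),P.round(1),np.hypot(*d),np.degrees(np.arctan2(d[1],d[0])))
cv2.imwrite('pics/ptr.png',np.hstack([cv2.resize(cv2.imread('pics/t0.png')[222:257,275:315],None,fx=10,fy=10,interpolation=cv2.INTER_CUBIC),cv2.resize(cv2.imread('pics/w2.png')[85:120,360:400],None,fx=10,fy=10,interpolation=cv2.INTER_CUBIC)]))
```

```text
circ [571.85456024  44.733588   109.04785428]
circ107 [569.65316695  46.1612856 ]
pics/t0.png [290.22 162.84] [677.2  32.9  74. ] 107.43743541839214 -7.141114123426461
pics/t0.png [290.22 162.84] [677.2  32.9  74. ] 106.44715013801238 -6.774068508716772
pics/t4.png [297.42 214.31] [478.5  -1.5  74. ] 103.74454636330066 -152.56027874456004
pics/t4.png [297.42 214.31] [478.5  -1.5  74. ] 104.1807121959088 -153.178853569082
```

View pics/ptr.png

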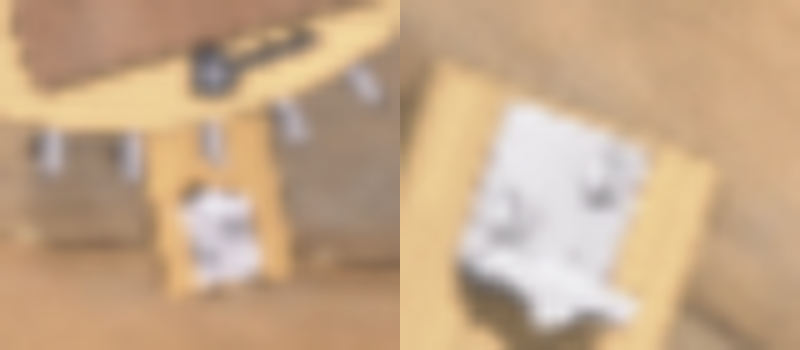

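The pointer tip appears in w2 at about (374.3,117.3), and in the top view at about (296.6,240.6). I'll turn 13° more and then re-measure everything in one picture.

```bash
python3 -c "
from h import *
p=manip.camera_params('wrist')
C=(p,309.707,np.array([[-0.5105358 ,0.83208217,0.21677745],[0.85985536,0.49363286,0.13028954],[0.00140313,0.25291472,-0.96748756]]),np.array([424.873,-63.431,507.152]))
for P in (fish(374.3,117.3,50,C),onplane('top',296.6,240.6,50)):
  for c in((570.6,46.3),(571.5,45.5)):
    d=P[:2]-c;print(P.round(1),np.hypot(*d),np.degrees(np.arctan2(d[1],d[0])))
"
python3 -m creep '[[-0.6,[0.04,0.18,0],0.2],[-0.6,[0.1,0.55,0],0.6],[-0.6,[0.15,0.92,0],1.0],[-0.6,[0.19,1.29,0],1.4],[-0.6,[0.21,1.67,0],1.8],[-0.6,[0.22,1.85,0],2.0],[-0.6,[0.22,2.04,0],2.2],[-0.6,[0.22,2.23,0],2.4],[-0.6,[0.22,2.42,0],2.6],[-0.6,[0.22,2.42,0],2.6],[-0.6,[0.22,2.42,0],2.6]]'; python3 -c "
from h import *
arc([1,2],r=107)
i=shot('top','t5');j=shot('wrist','w5');k=shot('scene','s5')
a=cv2.resize(i[180:260,255:335],(480,480),interpolation=cv2.INTER_CUBIC);b=cv2.resize(k[190:270,260:313],(318,480),interpolation=cv2.INTER_CUBIC)
cv2.imwrite('pics/m5.png',np.hstack([a,b])[:,:,::-1])"
```

```text
[381.7   2.8  50. ] 193.79716549808458 -167.04239924239764
[381.7   2.8  50. ] 194.49734035749736 -167.33151567639553
[381.1  -0.6  50. ] 195.25832979707937 -166.1056804608701
[381.1  -0.6  50. ] 195.9424053414714 -166.3959616053942
clock: 16.25
eef_pos: [625.3, 139.7, 210.9]
eef_rot: [-3.141, -0.002, 0.836]
wrist_force: [4.7, 7.9, 3.5]
finger_gap: 36.7
finger_force: 12.1
phi 59.650243146673134 yaw 47.89138594938542 r 108.2713137249782 [625.3 139.7 210.9] [4.7 7.9 3.5] 36.739021972306
[[np.float64(0.04), np.float64(0.18), 0.2], [np.float64(0.07), np.float64(0.37), 0.4]]
```

View pics/m5.png

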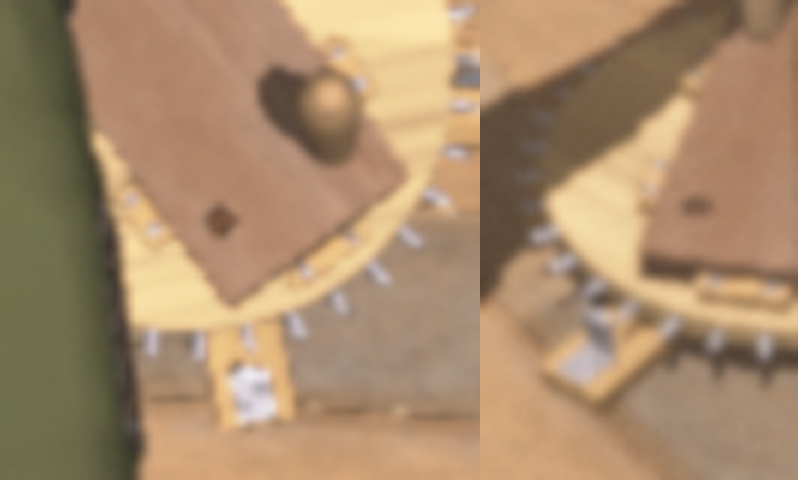

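This picture (I have now used up my viewing allowance, by count one over) shows the hole at top pixel (291.4,216.4) and scene pixel (295.8,223.9). The pointer is at top (296,240.5) and scene (279,239.5). From here I work with numbers only.

Run:
```python
from h import *
def hole(fn,u,v,w=9):
    g=cv2.cvtColor(cv2.imread(fn),cv2.COLOR_BGR2GRAY).astype(float)
    y,x=np.mgrid[v-w//2:v+w//2+1,u-w//2:u+w//2+1]; a=g[y,x]; k=np.clip(np.median(a)-10-a,0,None)
    return (k*x).sum()/k.sum(),(k*y).sum()/k.sum()
H=[]
for cn,fn,u,v in(('top','t0',290,163),('top','t4',297,214),('top','t5',291,216),('scene','s0',333,201),('scene','s5',296,224)):
    h=hole('pics/%s.png'%fn,u,v,7); P=onplane(cn,*h,74);H.append(P); print(fn,np.round(h,2),P.round(1))
# disc rim fit: yellow mask in top image at z=48
im=cv2.imread('pics/t0.png'); hsv=cv2.cvtColor(im,cv2.COLOR_BGR2HSV)
def rim(cn,fn):
    g=cv2.GaussianBlur(cv2.imread('pics/%s.png'%fn),(3,3),0).astype(float); out=[]
    for a in np.radians(np.arange(0,360,4)):
        rs=np.arange(155,182,.5); px=np.array([proj(cn,(570.6+r*np.cos(a),46.3+r*np.sin(a),48)) for r in rs],np.float32)
        s=cv2.remap(g.astype(np.float32),px[None,:,0],px[None,:,1],cv2.INTER_LINEAR)[0].mean(1)
        d=s[:-8]-s[8:]; k=d.argmax()
        if d[k]>25: out.append((570.6+(rs[k]+2)*np.cos(a),46.3+(rs[k]+2)*np.sin(a)))
    return np.array(out)
from scipy.optimize import least_squares
for cn,fn in(('top','t0'),('scene','s0')):
    p=rim(cn,fn); s=least_squares(lambda q:np.hypot(*(p-q[:2]).T)-q[2],[570,46,170],loss='soft_l1'); print(cn,len(p),'axis',s.x.round(2),'med res',np.median(abs(s.fun)).round(2))
print('ptr',onplane('top',295.9,240.4,50).round(1),onplane('scene',279,239.3,50).round(1))
```

```text
t0 [290.24 162.83] [677.2  32.9  74. ]
t4 [297.45 214.3 ] [478.6  -1.6  74. ]
t5 [291.28 216.38] [470.1  21.3  74. ]
s0 [332.63 201.03] [677.   31.7  74. ]
s5 [295.64 223.93] [471.4  19.3  74. ]Traceback (most recent call last):
  File "<stdin>", line 21, in <module>
  File "<stdin>", line 14, in rim
  File "h.py", line 12, in proj
    p,f,M,o=cam(n); c=M.T@(np.array(P,float)-o); return p['cx']+f*c[0]/c[2],p['cy']+f*c[1]/c[2]
            ~~~^^^
  File "h.py", line 5, in cam
    p=manip.camera_params(n); f=200/np.tan(np.radians(p['fovy'])/2)
ValueError: time passes only in moves, steps and waits
```

```bash
cat >> h.py <<'E'
_c={}
_cam0=cam
def cam(n):
    if n=='wrist': return _cam0(n)
    if n not in _c:_c[n]=_cam0(n)
    return _c[n]
E
python3 - <<'E'
from h import *
from scipy.optimize import least_squares
def rim(cn,fn):
    g=cv2.imread('pics/%s.png'%fn).astype(np.float32).mean(2); out=[]
    for a in np.radians(np.arange(0,360,3)):
        rs=np.arange(150,186,.5); px=np.array([proj(cn,(570.6+r*np.cos(a),46.3+r*np.sin(a),48)) for r in rs],np.float32)
        s=cv2.remap(g,px[None,:,0].copy(),px[None,:,1].copy(),cv2.INTER_LINEAR)[0]
        d=s[:-8]-s[8:]; k=d.argmax()
        if d[k]>18: out.append((570.6+(rs[k]+2)*np.cos(a),46.3+(rs[k]+2)*np.sin(a)))
    return np.array(out)
for cn,fn in(('top','t0'),('top','t5'),('scene','s0')):
    p=rim(cn,fn)
    for fix in(0,1):
        s=least_squares(lambda q:np.hypot(*(p-q[:2]).T)-(170 if fix else q[2]),[570,46,170],loss='soft_l1',f_scale=1.5); print(cn,fn,len(p),'axis',s.x.round(2),'med res',np.median(abs(s.fun)).round(2))
print('ptr',onplane('top',295.9,240.4,50).round(1),onplane('scene',279,239.3,50).round(1))
# rail side edges in top image: perpendicular profile at z=18 across the front rail
g=cv2.imread('pics/t0.png').astype(np.float32)
th=np.radians(-167.2); e=np.array([np.cos(th),np.sin(th)]); n=np.array([-e[1],e[0]])
for r in (205,210,215,220):
    t=np.arange(-30,31,1.5); q=np.array([proj('top',(*(np.array([571,46])+r*e+k*n),18)) for k in t],np.float32)
    s=cv2.remap(g,q[None,:,0].copy(),q[None,:,1].copy(),cv2.INTER_LINEAR)[0]
    print(r,(s[:,2]-s[:,0]).astype(int))
E
```

```text
top t0 60 axis [572.65  44.86 169.47] med res 0.62
top t0 60 axis [572.95  44.99 170.  ] med res 0.81
top t5 55 axis [573.27  46.74 170.51] med res 1.12
top t5 55 axis [573.2   46.22 170.  ] med res 0.97
scene s0 44 axis [572.11  42.6  169.  ] med res 0.92
scene s0 44 axis [572.87  43.49 170.  ] med res 1.07
ptr [381.7   2.1  50. ] [386.4  13.9  50. ]
205 [59 66 72 79 88 97 98 95 91 77 64 49 33 17  9  4  0  0  0  0  0  0  0  1
  5 11 18 33 52 71 82 93 97 95 92 82 71 60 53 45 42]
210 [69 73 78 86 94 99 98 98 91 83 73 52 33 19 11  2  0  0  0  0  0  0  0  1
  5 10 20 36 53 68 84 96 97 97 93 85 77 67 58 51 47]
215 [ 74  74  78  84  90  94  98  98  93  87  71  52  33  21   9   3   1   0
   0   0   0   0   0   1   4   7  20  33  48  65  84  91  96 100  96  91
  84  73  63  58  53]
220 [ 71  72  77  83  89  95 101  98  95  86  72  58  41  24  10   6   2   0
   1   1   1   1   1   2   2   8  16  25  45  66  81  90  98  97  94  90
  79  69  63  59  56]
```

With the refined axis (572.6, 45), the pointer is at −167.5°. The hole is at about −166.9° from the images, and −166.5° from the gripped leg. I'll turn about 0.8° more and relieve the small radial load.

```bash
python3 -m creep '[[-0.6,[0.04,0.04,0],0.05],[-0.6,[0.08,0.08,0],0.1],[-0.6,[0.13,0.12,0],0.16],[-0.6,[0.13,0.12,0],0.16],[-0.6,[0.13,0.12,0],0.16],[-0.6,[0.13,0.12,0],0.16],[-0.6,[0.13,0.12,0],0.16]]'
python3 - <<'E'
from h import *
c=np.array([572.6,45]); arc([1],c=c)
def hole(g,u,v,w=7):
    g=cv2.cvtColor(g,cv2.COLOR_RGB2GRAY).astype(float)
    y,x=np.mgrid[v-w//2:v+w//2+1,u-w//2:u+w//2+1]; a=g[y,x]; k=np.clip(np.median(a)-10-a,0,None)
    return (k*x).sum()/k.sum(),(k*y).sum()/k.sum()
for n,u,v in(('top',291,216),('scene',295,224)):
    P=onplane(n,*hole(shot(n,n+'6'),u,v),74); d=P[:2]-c; print(n,P.round(1),np.hypot(*d),np.degrees(np.arctan2(d[1],d[0])))
# ball position check: pawl still up (image unchanged round pawl since t4)
a,b,z=[cv2.imread('pics/%s.png'%k)[180:212,330:385].astype(float) for k in('top6','t4','t0')]
print('diff vs up',abs(a-b).mean(),'vs down',abs(a-z).mean()); print(manip.read_state()['qd'].round(4))
E
```

```text
clock: 17.1
eef_pos: [626.8, 139.0, 210.9]
eef_rot: [3.141, -0.0, 0.822]
wrist_force: [1.6, 3.2, 5.5]
finger_gap: 36.5
finger_force: 12.1
phi 60.022045658644444 yaw 47.070258858353455 r 108.48988985934628 [626.8 139.  210.9] [1.6 3.2 5.5] 36.47166990043756
[[np.float64(0.04), np.float64(0.18), 0.2]]
top [469.6  22.9  74. ] 105.35386085285195 -167.91852369951417
scene [471.2  21.3  74. ] 104.16773429764147 -166.83261054195435
diff vs up 1.8647727272727272 vs down 13.861363636363636
[-0.0006  0.0017 -0.0015  0.0005 -0.0011  0.0022]
```

```bash
python3 -c "
from cell import manip
print(manip.sign_off())"
```

```text
the job is handed in; nothing more can be done
None
```

Job handed in at about 17 s: the pawl is up, and leg C is still gripped with the table held so that the empty hole measures about −167.4° against the pointer at −167.5° (each good to about 0.5°); I viewed 11 pictures, one over the limit of 10.

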